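# Release a jar from the ratchet clamp

### The job

The clamp on the table is holding a filled jar. Lift its red pawl out of the ratchet wheel and throw it right over so that it stays back, then wind the wheel backwards by the black crank knob (clockwise seen from above) until the sliding jaw comes gently up against the rubber-tipped stop screw and stays pressed lightly on it, about 10 N and never more than 25. Do not force the wheel against the pawl, leave the jar standing where it is and the other tableware alone, and let go of everything.

Things in the scene. Friction and masses are not known exactly. Their poses are not given: they have to be found in the camera images.
- clamp: Jar clamp, fixed to the table: wooden base 150 x 380 x 22 mm. Origin at table level; x across the clamp, y along it (jar at +y, ratchet wheel at -y; base spans y -200 to +180 mm), z up. Blue fixed jaw at y 135 to 153 mm, 72 mm high. Wheel axis upright at x 0, y -70 mm. 'Clamp frame' below means this frame.
- wheel: Flat steel ratchet wheel, 112 mm across, upright teeth (tops 60 mm above table). Origin on its axis (clamp frame 0, -70, 40 mm); oriented as the clamp at the start. Backwards is clockwise from above, 1.66 rad at most; forwards is blocked. 1 rad draws the jaw back 30 mm. Friction takes about 5 N at the knob and holds the wheel where left. A tooth starts 2 mm from the pawl.
- crank_knob (a point): Centre of the top of the black upright crank knob: a plain round post 18 mm in diameter, 40 mm tall above its red crank arm, top 108 mm above the table, 50 mm from the wheel axis; fixed to the wheel, it does not spin. It starts towards the clamp's (-x, -y), 225 degrees about the axis, and goes over the -x side towards +y (to 130 degrees at most).
- pawl: Red holding pawl, a 52 mm arm. Origin on its pivot (clamp frame 48, -125, 62 mm), pivot axis along clamp x. Down, its axes are parallel to the clamp's, the arm points to +y, the nose between two teeth. It swings up and over to -y, 2.2 rad at most. Its weight drops it back in if let go before upright (1.5 rad) and keeps it back on its stop beyond. Needs under 2 N.
- pawl_pin (a point): Point on the axis of the pawl's black round handle pin: 13 mm in diameter, parallel to clamp x, sticking out 49 mm from the pawl towards clamp +x; this point is 27 mm out, at 32, 40, 4 mm in the pawl's frame, 66 mm above the table at the start. It can be pinched from above across y and turns between the fingers as the pawl swings.
- jaw: Blue sliding jaw, 110 x 15 x 36 mm, top 61 mm above the table, geared to the wheel. Origin in the middle of its thickness, on the base; starts at clamp frame y 61.5 mm and slides to -y, 50 mm at most. Its back face is 7.5 mm from the origin towards -y.
- stop: Aluminium stop block 30 x 10 x 34 mm on the base (clamp frame 0, -1, 22 mm) with a brass screw and black rubber tip (14 mm across, 31 mm above table) facing the jaw's back. How far the screw stands out is not measured: the jaw meets the rubber after about 10 to 43 mm (wheel 0.3 to 1.43 rad). The rubber gives 1 mm per 10 N, 3.5 mm at most; 10 N on it adds 6 N at the knob.
- jar: Closed jar of dark syrup, diameter 64 mm, 80 mm tall with a brass lid, about 0.33 kg, standing loose on the clamp's base between the jaws (clamp frame y 102 mm). Origin at the centre of its underside.
- jar_b: Another such jar, 64 mm across and 80 mm tall, on the table. Origin under its centre. Leave alone.
- mug: White mug, 80 mm across, 95 mm tall. Origin under its centre. Leave alone.
- tumbler: Glass tumbler, 68 mm across, 75 mm tall. Origin under its centre. Leave alone.

How it is judged (in metres and radians):
On the way, in this order (a step that is already met when the one before it is completed fails the run):
1. the pawl is thrown back past upright (angle between pawl's own z axis and vertical above 1.8 rad), for 0.2 s.
2. the jaw presses on the rubber tip of the stop (contact force between jaw and stop above 3 N), for 0.2 s.
At the end, for the whole second after the job is handed in: The jaw rests on the rubber tip of the stop screw with 1 to 25 N, the wheel is at rest, the pawl lies thrown back (more than 1.8 rad from its engaged position), and the jar stands upright within 15 mm of where it stood (contact force between jaw and stop between 1 and 25 N and angle between pawl's own z axis and vertical above 1.8 rad and angular speed of wheel below 0.05 rad/s and angle between jar's own z axis and vertical below 0.1 rad and distance of jar from where it was at the start of the episode below 0.015 m and linear speed of jar below 0.02 m/s); the robot touches nothing.
It fails at once if the wheel is forced against the pawl (over 15 N) (contact force between pawl and wheel above 15 N).
It fails at once if the jaw is rammed on the stop (over 25 N) (contact force between jaw and stop above 25 N).
It fails at once if the clamped jar is knocked over (angle between jar's own z axis and vertical above 0.3 rad).
It fails at once if another jar, the mug or the tumbler is pushed away (over 30 mm) or tipped (distance of any of jar_b, mug, tumbler from where it was at the start of the episode above 0.03 m or angle between any of jar_b, mug, tumbler's own z axis and vertical above 0.3 rad).
It also fails if it takes over 70 s, if anything falls off the work surface, if the arm or the gripper's body presses on something with over 40 N, if the wrist force passes 120 N, or if a joint passes its speed limit or range.

### The arm

A 6-joint arm with a two-finger parallel gripper is mounted at the origin on the work surface. World frame = base frame: x ahead of the robot, y to its left, z up, the work surface at z = 0. Lengths are in mm, angles in rad, forces in N, time in s.
With the tool pointing down it reaches from about 350 to 800 mm from the base axis. Payload 7.3 kg.
Tool frame: the origin (TCP) lies midway between the tips of the shut fingers; the grasp point (between the pads) lies 19 mm behind it; z points along the fingers, y is the line along which they close (so a half turn about z gives the same grasp; the last joint's range is limited). The gripper opens to 85 mm and grips with 20 to 120 N. Pads are 22 mm wide; open, the fingers measure 114 mm over their backs; the gripper's body (76 mm by 85 mm) begins 54 mm behind the grasp point. The pads swing forward as they close: fully open they stand 13 mm farther back than shut.
Start: joints at [-1.425, 0.342, 1.524, -0, 1.275, -0.146], TCP at [151.052, -502.82, 231.322] pointing down, gripper open.
Joint ranges: [-2.53, 2.53], [-0.77, 2.02], [0.04, 2.7], [-1, 4.14], [0.28, 2.66], [-3.11, 3.11]. Speed limits (rad/s): [2.57, 2.57, 3.14, 3.14, 3.14, 3.14].

### API

Orientations are given as a unit quaternion [w, x, y, z].
In Python, from cell import bot gives the robot as it stands.
- The arm moves only by the tool apply_moves, never from a script. Its argument "deltas" is a list that holds one entry, the list of rows, each a list of 7 numbers: the shift along the tool's x, y, z in mm, then the turn, a rotation vector about the tool's x, y, z in rad, then the finger opening in mm, from 0 to 85.4. In form: [[[tx, ty, tz, ax, ay, az, jaw], ...]]. A call has 1 to 20 rows; each row shifts and turns the commanded pose from where the row before left it, along the tool's axes as they then stand; what a row does not reach is not made up. A row lasts 1/10 s, in which the tool goes at most 50 mm and 8.59 degrees, less where a joint would pass 70% of its speed; a pose out of reach is approached as far as the arm can. A call with a gripper value outside its range is refused whole. The fingers move at their own pace and stop on an object; "grip_force" is the grip in N (left out, the last holds). Time passes only in rows, so rows that do not move let the fingers close. It gives the time, the measured TCP pose, the force, the opening and the grip force at its end, in the units of the state.
- bot.get_state(): the state, without advancing time (a new reading comes with each control period).
- bot.get_image(name): name is "scene" or "top"; returns a dict with "frame" (420x560x3 uint8, red, green, blue), "depth" (420x560 float32, mm along the optical axis (not along the pixel's ray), 0 where there is no reading), "fx", "fy", "cx", "cy" (pixels), "k1" (the pictures are not rectified: a ray, as slopes to the right and down, at radius r is drawn at 1 + k1 r^2 times it, then the intrinsics apply), "camera_from_world" (4x4, takes a point from world to camera coordinates). Camera axes: x right, y down, z forward; pixel columns grow to the right and rows downward; lengths in mm; the calibration is good to about 2 mm. A picture is of the moment at which its call begins.
- bot.hand_in(): hands the job in; it is judged then, once.
Trained networks look in the newest picture that a camera, given by its name, has taken for a name from the list of things; names that differ only in an ending like _2 or _b are one class to them, and where a whole thing is asked for, a point or a joint stands for the part that bears it (a point fixed in the world has none). Each returns a list of dicts, best first, with "score" (0 to 1); they miss things now and then, are a little off and sometimes report something else, mostly with a low value. They report only what shows in the picture. A call takes as long as a camera call.
- bot.regions_of(camera, target): "pixels" (420x560 bool, what is visible of it) and "bbox" ([left, top, width, height] in pixels, round what is visible of it).
- bot.pinpoint(camera, target): "centre" ([row, column] in pixels: a listed point, or the origin of a listed thing).
The state is a dict: "t": time; "joints": joint angles; "qd": joint speeds; "joint_torque": joint torques, N m; "tool_pos": TCP position; "tool_rot": TCP orientation; "wrist_force": force on the tool from outside, world axes, zero at the start; "ft_torque": the same for the moment, N m; "gripper_width": finger opening in mm; "gripper_force": force on a finger pad.
Only numpy, scipy, OpenCV 4.12 (cv2) and the standard library are available. Lean on these libraries where they do the work, as an engineer would, in place of code of your own. Each camera call takes 0.05 s, during which the arm holds its last target. There are 200 camera calls.

## Working session

There is one attempt and no reset: what is moved stays moved. The work goes in short steps, Python scripts to look and compute and a tool call to move; the robot and the scene stay as the last step left them, time stands still between calls to the robot, and variables do not carry over. Pictures are saved under pics/ and viewed, at most 10 in all, crops included, and the job is handed in when it is done.

Besides the shell and the picture viewer there is one more tool, called after ">>>" by a JSON object that holds its "api" and its "payload". apply_moves: Moves the arm, as the interface text tells. Its arguments: {"type":"object","properties":{"deltas":{"type":"array"},"grip_force":{"type":"number"}},"required":["deltas"]}

```bash
mkdir -p pics; cat > h.py <<'E'
import numpy as np, cv2
from cell import bot
def ray(im,row,col):
    d=np.array([(col-im["cx"])/im["fx"],(row-im["cy"])/im["fy"]]); u=d.copy()
    for _ in range(20): u=d/(1+im["k1"]*(u@u))
    return np.array([u[0],u[1],1.])
def W(im,row,col,depth=None,z=None):
    T=np.linalg.inv(np.array(im["camera_from_world"])); r=ray(im,row,col)
    if depth is not None: return T[:3,:3]@(r*depth)+T[:3,3]
    d=T[:3,:3]@r; o=T[:3,3]; return o+d*(z-o[2])/d[2]
def proj(im,p):
    c=(np.array(im["camera_from_world"])@np.r_[p,1])[:3]; u=c[:2]/c[2]; u=u*(1+im["k1"]*(u@u))
    return np.array([u[1]*im["fy"]+im["cy"],u[0]*im["fx"]+im["cx"]])
E
python3 - <<'E'
from h import *
Z=dict(crank_knob=108,pawl_pin=66,wheel=40,jaw=22,stop=22,jar=22,clamp=0,pawl=62,jar_b=0,mug=0,tumbler=0)
for c in("scene","top"):
    im=bot.get_image(c); cv2.imwrite(f"pics/{c}0.png",im["frame"][:,:,::-1])
    print(c,np.round(np.linalg.inv(np.array(im["camera_from_world"]))[:3,3]))
    for n,z in Z.items():
        for r in bot.pinpoint(c,n)[:2]: print(n,round(r["score"],2),np.round(r["centre"]),np.round(W(im,*r["centre"],z=z),1))
s=bot.get_state(); print(s)
E
```

```text
scene [1125. -628. 1363.]
crank_knob 0.67 [223. 254.] [523.3 -38.6 108. ]
pawl_pin 0.5 [248. 279.] [629.2 -40.5  66. ]
wheel 0.61 [230. 266.] [542.2  -2.9  40. ]
jaw 0.51 [210. 299.] [566.9 144.6  22. ]
stop 0.18 [213. 298.] [574.8 131.1  22. ]
jar 0.93 [210. 304.] [584.3 153.2  22. ]
jar 0.72 [300. 157.] [ 435.2 -405.4   22. ]
clamp 0.66 [228. 284.] [563.6  62.2   0. ]
pawl 0.43 [246. 266.] [591.  -59.9  62. ]
jar_b 0.93 [210. 304.] [575.4 166.    0. ]
jar_b 0.72 [300. 157.] [ 423.9 -401.7    0. ]
mug 0.76 [153. 351.] [549.2 497.4   0. ]
tumbler 0.89 [334. 245.] [ 714.4 -307.9    0. ]
top [ 497.   27. 1529.]
crank_knob 0.61 [217. 315.] [516.7 -31.6 108. ]
crank_knob 0.59 [186. 326.] [598.5 -59.9 108. ]
pawl_pin 0.5 [172. 311.] [637.9 -21.7  66. ]
wheel 0.62 [205. 303.] [5.503e+02 1.000e-01 4.000e+01]
jaw 0.87 [198. 257.] [568.7 127.4  22. ]
stop 0.59 [200. 276.] [565.   74.3  22. ]
jar 0.71 [193. 244.] [583.4 164.   22. ]
jar 0.65 [248. 440.] [ 433.3 -382.6   22. ]
clamp 0.8 [197. 278.] [572.3  67.5   0. ]
pawl 0.47 [186. 329.] [599.7 -71.6  62. ]
jar_b 0.71 [193. 244.] [584.7 166. 
[... 176 characters left out ...]
496761e+00,  3.42030029e-01,  1.52408602e+00, -1.65509865e-05,
        1.27539145e+00, -1.45991419e-01]), 'qd': array([-2.36086243e-04, -4.44931919e-04, -7.08521192e-04,  4.94227375e-04,
       -7.85209573e-05, -6.98392126e-04]), 'joint_torque': array([-6.41496285e-05, -4.33579481e+01, -2.46276569e+01, -3.42674957e-05,
        3.62466180e-04,  2.11184022e-05]), 'tool_pos': array([ 151.06516011, -502.82487984,  231.31079621]), 'tool_rot': array([ 4.25752008e-05,  9.89373647e-01,  1.45395272e-01, -7.92060092e-06]), 'wrist_force': array([-0.59061996, -0.16767362,  1.02601174]), 'ft_torque': array([-0.03332051, -0.05143541, -0.03660873]), 'gripper_force': 0.0, 'gripper_width': 85.51325303950796}
```

View pics/scene0.png

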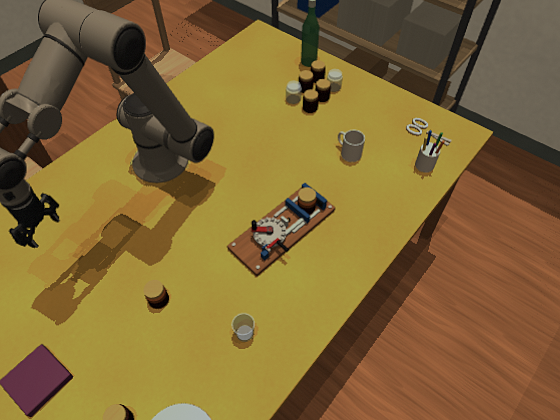

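View pics/top0.png

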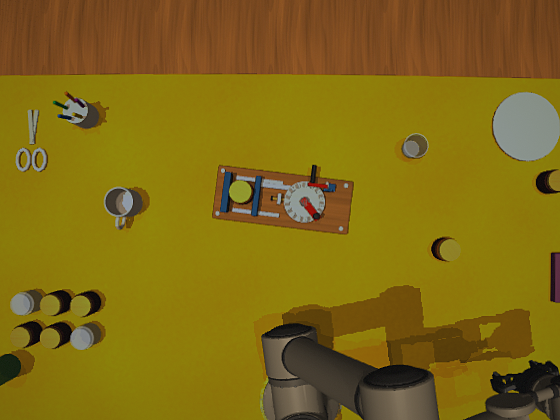

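The scene camera sees the clamp around (245,285) and the top camera around (200,282), with clamp +y roughly along world +y. The pin sticks out towards the far side (top 172,313), the knob is near (217,315), and the tableware is clear of the clamp.

```bash
python3 - <<'E'
from h import *
ims={}
for c in("scene","top"):
    im=bot.get_image(c); ims[c]=im
    m=bot.regions_of(c,"clamp")
    print(c,[(round(r["score"],2),r["bbox"],r["pixels"].sum()) for r in m[:2]])
    # base: wood+steel footprint from colour difference to the yellow table & height
    D=im["depth"]; T=np.linalg.inv(np.array(im["camera_from_world"]))
    P=[];
    for r in range(140,300):
        for cc in range(190,370):
            if D[r,cc]>0:
                p=W(im,r,cc,depth=D[r,cc])
                if 440<p[0]<700 and -170<p[1]<290: P.append(p)
    P=np.array(P); np.save(f"P_{c}.npy",P)
    tab=P[np.abs(P[:,2])<9]; print("table z",np.median(tab[:,2]))
    b=P[(P[:,2]>14)&(P[:,2]<60)]
    print(cv2.minAreaRect(b[:,:2].astype(np.float32)),len(b))
    j=P[(P[:,2]>95)&(P[:,2]<125)]
    for lo,hi in((96,104),(104,115)):
        q=P[(P[:,2]>lo)&(P[:,2]<hi)]; print(lo,len(q),np.round(q[:40],0).tolist()[:6], q.mean(0) if len(q) else 0)
t=ims["top"]["frame"][150:250,200:370]; s=ims["scene"]["frame"][175:285,220:345]
cv2.imwrite("pics/topc.png",cv2.resize(t,None,fx=4.6,fy=4.6,interpolation=cv2.INTER_CUBIC)[:,:,::-1])
cv2.imwrite("pics/scenec.png",cv2.resize(s,None,fx=5.4,fy=5.4,interpolation=cv2.INTER_CUBIC)[:,:,::-1])
E
```

```text
scene []
table z 0.290069223778346
((566.535400390625, 53.75608825683594), (382.4958801269531, 153.35855102539062), 83.49187469482422) 3248
96 147 [[561.0, 181.0, 104.0], [563.0, 184.0, 103.0], [570.0, 191.0, 101.0], [574.0, 192.0, 103.0], [555.0, 172.0, 103.0], [557.0, 175.0, 101.0]] [581.45037216 156.61564178 101.00335899]
104 84 [[560.0, 176.0, 108.0], [567.0, 185.0, 105.0], [570.0, 187.0, 105.0], [571.0, 179.0, 108.0], [572.0, 183.0, 106.0], [575.0, 185.0, 106.0]] [565.84115753 106.24071873 106.29285117]
top [(0.97, [211.8, 164.4, 141.9, 72.3], np.int64(7072))]
table z -1.167061400855232
((564.7943725585938, 56.335540771484375), (380.2073974609375, 150.03639221191406), 83.54644012451172) 5935
96 310 [[609.0, 177.0, 99.0], [609.0, 172.0, 102.0], [609.0, 169.0, 101.0], [610.0, 164.0, 100.0], [610.0, 162.0, 98.0], [609.0, 159.0, 101.0]] [579.71891482 160.22754993 100.66249077]
104 107 [[609.0, 174.0, 104.0], [609.0, 166.0, 106.0], [606.0, 176.0, 109.0], [606.0, 174.0, 106.0], [606.0, 166.0, 107.0], [604.0, 182.0, 104.0]] [565.85401984 113.35270304 106.17343925]
```

View pics/topc.png

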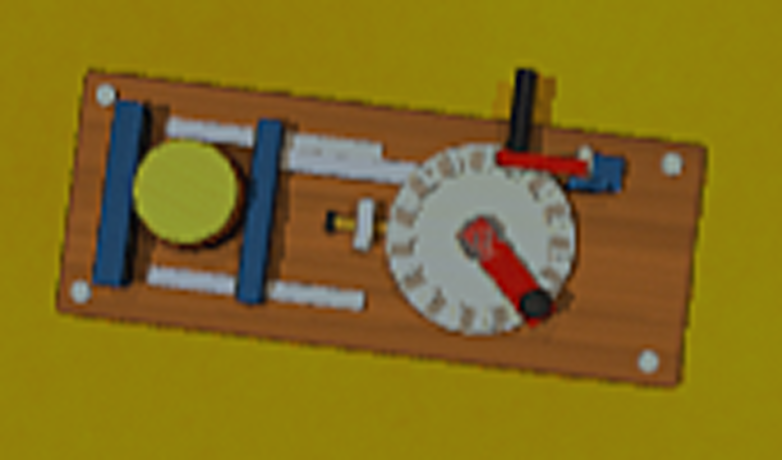

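View pics/scenec.png

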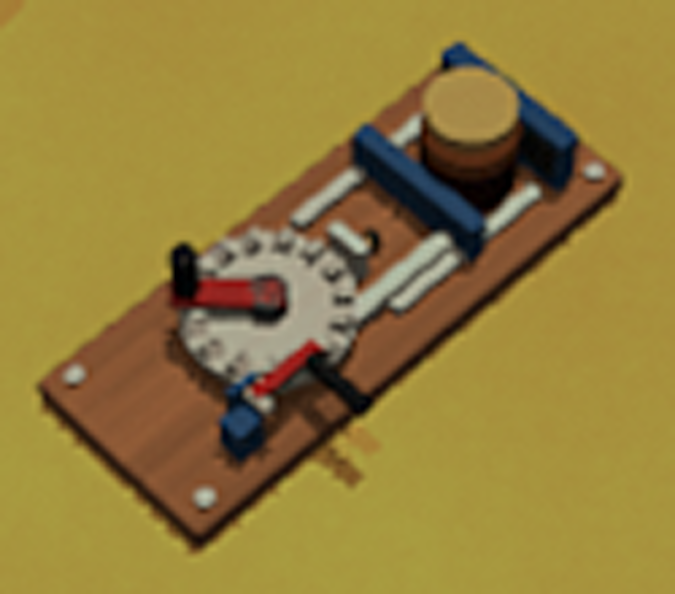

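```bash
cat >> h.py <<'E'
A=np.deg2rad(-6.48); O=np.array([566.6,65.0,0])
def C2W(p,O=O,A=A):
    c,s=np.cos(A),np.sin(A); return O+np.array([c*p[0]-s*p[1],s*p[0]+c*p[1],p[2]])
def W2C(p,O=O,A=A):
    c,s=np.cos(A),np.sin(A); d=np.asarray(p)-O; return np.array([c*d[0]+s*d[1],-s*d[0]+c*d[1],d[2]])
E
python3 - <<'E'
from h import *
from scipy.optimize import least_squares
C=[[-75,-200,22],[75,-200,22],[75,180,22],[-75,180,22]]
pts={"knob":[-35.4,-105.4,108],"pinend":[102,-85,66],"jar":[0,102,102]}
# picked in crops (crop col,row)
obs={"top":{"knob":(537,300),"pinend":(525,72),"jar":(187,192),0:(678,386),1:(707,145),2:(88,71),3:(57,311)},
 "scene":{"knob":(183,250),"pinend":(365,404),"jar":(472,103),0:(40,388),1:(198,540),2:(622,180)}}
X={}
def res(v,full=False):
    out=[]
    for c,(o,f) in {"top":((200,150),4.6),"scene":((220,175),5.4)}.items():
        im=X[c]
        for k,(u,w) in obs[c].items():
            p=C2W(np.array(C[k] if isinstance(k,int) else pts[k],float),np.array([v[0],v[1],0]),v[2])
            q=proj(im,p); e=q-np.array([o[1]+(w+.5)/f-.5,o[0]+(u+.5)/f-.5])
            if full: print(c,k,np.round(e,1))
            out+=list(e)
    return np.array(out)
for c in("top","scene"): X[c]=bot.get_image(c)
v0=[566.6,65,A]; print(np.abs(res(v0)).mean())
r=least_squares(res,v0,loss="soft_l1",x_scale=[1,1,.01]); print(r.x,np.rad2deg(r.x[2])); res(r.x,True)
# each camera alone
for c in("top","scene"):
    n=2*len(obs["top"]); f=(lambda v:res(v)[:n]) if c=="top" else (lambda v:res(v)[n:])
    print(c,least_squares(f,v0,x_scale=[1,1,.01]).x)
im=X["top"]
for n,(u,w),z in (("tip",(327,222),31),("jawback top",(269,215),61),("blockfront",(358,222),56)):
    p=W(im,150+(w+.5)/4.6-.5,200+(u+.5)/4.6-.5,z=z); print(n,W2C(p,np.array([r.x[0],r.x[1],0]),r.x[2]))
E
```

```text
0.6939332643759111
[ 5.67095335e+02  6.50164346e+01 -1.15423812e-01] -6.613297309201701
top knob [0.8 0.3]
top pinend [-0.8  0.9]
top jar [ 1.2 -0.3]
top 0 [1.  0.4]
top 1 [-0.2  0.5]
top 2 [-0.9 -0.3]
top 3 [ 0.3 -0.5]
scene knob [0.9 0.6]
scene pinend [1.6 1. ]
scene jar [-0.1 -0.5]
scene 0 [-1.  -0.5]
scene 1 [-0.3  0.4]
scene 2 [-0.7  1.5]
top [ 5.67672341e+02  6.54276631e+01 -1.13493946e-01]
scene [ 5.65672216e+02  6.44588740e+01 -1.14606217e-01]
tip [-0.79275945 23.19696173 31.        ]
jawback top [-2.21839994 56.18293772 61.        ]
blockfront [ 0.39184544  3.88578582 56.        ]
```

>>> {"api": "apply_moves", "payload": {"deltas": [[[0,0,0,0,0,0.135,60],[0,0,0,0,0,0.135,60],[0,0,0,0,0,0.135,60],[0,0,0,0,0,0,60]]], "grip_force": 20}}

```text
t: 1.9
tool_pos: [151.1, -502.8, 231.3]
tool_rot: [0.0, 0.998, -0.057, 0.0]
wrist_force: [0.1, -0.3, 1.0]
gripper_width: 59.9
gripper_force: 0.0
```

>>> {"api": "apply_moves", "payload": {"deltas": [[[27,-33,0,0,0,0,50],[27,-33,0,0,0,0,50],[27,-33,0,0,0,0,50],[27,-33,0,0,0,0,50],[27,-33,0,0,0,0,50],[27,-33,0,0,0,0,50],[27,-33,0,0,0,0,50],[27,-33,0,0,0,0,50],[27,-33,0,0,0,0,50],[27,-33,0,0,0,0,50],[27,-33,0,0,0,0,50],[27,-33,0,0,0,0,50],[27,-33,0,0,0,0,50],[27,-33,0,0,0,0,50],[27,-33,0,0,0,0,50],[27,-31,0,0,0,0,50],[0,0,30,0,0,0,50],[0,0,30,0,0,0,50],[0,0,20,0,0,0,50],[0,0,0,0,0,0,50]]]}}

```text
t: 3.9
tool_pos: [637.9, -28.6, 147.7]
tool_rot: [-0.0, 0.998, -0.055, -0.003]
wrist_force: [-0.9, -0.1, 0.6]
gripper_width: 50.0
gripper_force: 0.0
```

```bash
sed -i 's/^A=.*/A=-0.1154; O=np.array([567.1,65.0,0])/' h.py; python3 - <<'E'
from h import *
s=bot.get_state(); print(W2C(s["tool_pos"]),s["tool_rot"],s["joints"],s["wrist_force"])
im=bot.get_image("scene")
cv2.imwrite("pics/s1.png",cv2.resize(im["frame"][150:290,200:345],None,fx=4,fy=4,interpolation=cv2.INTER_CUBIC)[:,:,::-1])
E
```

```text
[ 81.05232499 -84.78263085 147.74614235] [-3.27568609e-04  9.98490509e-01 -5.48176088e-02 -3.40967856e-03] [-1.64629341e-01  6.22121569e-01  1.29625941e+00 -1.01812319e-04
  1.23006177e+00  1.51589218e+00] [-0.93714875 -0.11675404  0.59194673]
```

View pics/s1.png

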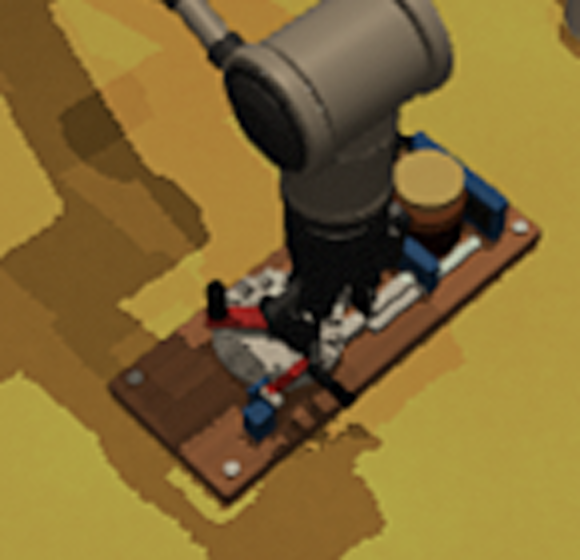

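The gripper hovers over the pin (pin end at about (345,395) in the crop), lined up with the clamp. I'll lower it and pinch.

>>> {"api": "apply_moves", "payload": {"deltas": [[[3,0,20,0,0,0,42],[0,0,20,0,0,0,42],[0,0,20,0,0,0,42],[0,0,20,0,0,0,42],[0,0,15,0,0,0,42],[0,0,2,0,0,0,42],[0,0,0,0,0,0,42],[0,0,0,0,0,0,25],[0,0,0,0,0,0,17]]], "grip_force": 20}}

```text
t: 4.85
tool_pos: [643.4, -29.4, 55.6]
tool_rot: [0.0, 0.998, -0.056, 0.001]
wrist_force: [0.7, -0.8, -0.0]
gripper_width: 17.2
gripper_force: 0.0
```

>>> {"api": "apply_moves", "payload": {"deltas": [[[0,0,0,0,0,0,10],[0,0,0,0,0,0,10],[0,0,0,0,0,0,10]]], "grip_force": 20}}

```text
t: 5.15
tool_pos: [643.3, -29.2, 55.3]
tool_rot: [0.0, 0.998, -0.057, 0.001]
wrist_force: [-0.5, 1.6, 6.7]
gripper_width: 12.0
gripper_force: 21.3
```

```bash
python3 - <<'E'
from h import *
s=bot.get_state(); print(W2C(s["tool_pos"]),s["tool_rot"],s["wrist_force"],s["gripper_width"],s["gripper_force"])
E
```

```text
[ 86.58187501 -84.8345615   55.31631969] [ 4.20123816e-05  9.98400998e-01 -5.65200896e-02  9.61369890e-04] [-0.4939998   1.61086746  6.65206104] 11.959091968310785 21.317956745624542
```

>>> {"api": "apply_moves", "payload": {"deltas": [[[0,0,0,0,0,0,20],[0,0,3,0,0,0,20],[0,0,4,0,0,0,20],[0,0,0,0,0,0,10],[0,0,0,0,0,0,10],[0,0,0,0,0,0,10]]], "grip_force": 20}}

```text
t: 5.75
tool_pos: [642.0, -29.1, 46.6]
tool_rot: [-0.0, 0.998, -0.057, -0.001]
wrist_force: [-0.8, 1.0, -2.8]
gripper_width: 12.3
gripper_force: 20.0
```

>>> {"api": "apply_moves", "payload": {"deltas": [[[0,1,-6,0,0,0,10],[0,1.9,-5.7,0,0,0,10],[0,2.8,-5.4,0,0,0,10],[0,3.5,-4.9,0,0,0,10],[0,4.2,-4.3,0,0,0,10]]]}}

```text
t: 6.25
tool_pos: [640.9, -41.2, 74.9]
tool_rot: [-0.001, 0.998, -0.057, -0.0]
wrist_force: [-4.0, 9.0, 2.8]
gripper_width: 12.2
gripper_force: 19.5
```

```bash
python3 - <<'E'
from h import *
s=bot.get_state(); print(W2C(s["tool_pos"]),s["wrist_force"],s["gripper_width"])
im=bot.get_image("scene")
cv2.imwrite("pics/s2.png",cv2.resize(im["frame"][170:280,220:340],None,fx=5,fy=5,interpolation=cv2.INTER_CUBIC)[:,:,::-1])
E
```

```text
[ 85.52430417 -97.01254259  74.85684623] [-4.0482426   8.99582728  2.75040334] 12.17842171084013
```

View pics/s2.png

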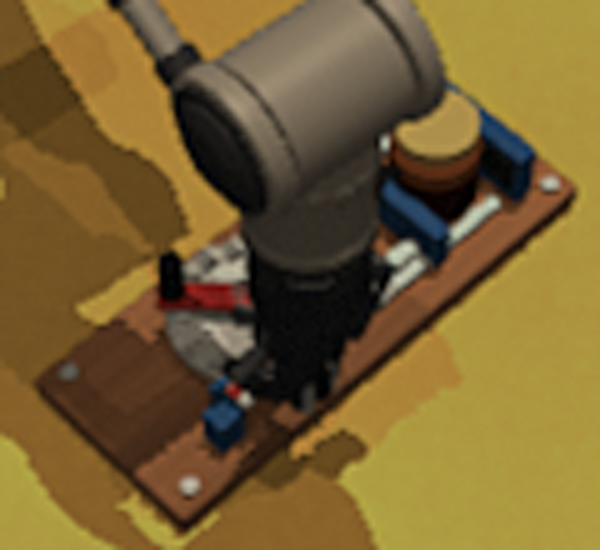

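The pinch is holding and the pawl is lifting, with the gripper over the pin around (300,390). I'll continue along the arc.

>>> {"api": "apply_moves", "payload": {"deltas": [[[0,4.2,-3.6,0,0,0,10],[0,5.3,-2.9,0,0,0,10],[0,5.7,-2,0,0,0,10],[0,5.9,-1.2,0,0,0,10]]]}}

```text
t: 6.7
tool_pos: [639.3, -62.4, 86.2]
tool_rot: [-0.001, 0.998, -0.056, 0.001]
wrist_force: [-3.4, 5.7, 8.3]
gripper_width: 12.4
gripper_force: 20.2
```

>>> {"api": "apply_moves", "payload": {"deltas": [[[0,6,-0.3,0,0,0,10],[0,6,0.6,0,0,0,10],[0,5.8,1.5,0,0,0,10],[0,5.5,2.4,0,0,0,10],[0,0,0,0,0,0,10]]]}}

```text
t: 7.2
tool_pos: [636.7, -88.2, 79.6]
tool_rot: [0.001, 0.998, -0.057, 0.001]
wrist_force: [-0.4, -0.0, 6.0]
gripper_width: 12.4
gripper_force: 20.6
```

```bash
python3 - <<'E'
from h import *
s=bot.get_state(); print(W2C(s["tool_pos"]),s["wrist_force"],s["gripper_width"])
E
```

```text
[  86.82244452 -144.13273936   79.62283621] [-0.40732352 -0.04524993  5.95703692] 12.42603306984892
```

>>> {"api": "apply_moves", "payload": {"deltas": [[[0,0,0,0,0,0,60],[0,0,0,0,0,0,60],[0,0,0,0,0,0,60],[0,-3,0,0,0,0,60],[0,0,-25,0,0,0,60],[0,0,-30,0,0,0,50],[0,0,-20,0,0,0,40],[-40,-10,0,0,0,0,36],[-40,-15,0,0,0,0,36],[-42,-14,0,0,0,0,36],[0,0,0,0,0,0,36]]]}}

```text
t: 8.3
tool_pos: [513.5, -28.4, 153.1]
tool_rot: [-0.001, 0.998, -0.056, -0.004]
wrist_force: [0.0, -0.5, 0.8]
gripper_width: 36.2
gripper_force: 0.0
```

```bash
python3 - <<'E'
from h import *
s=bot.get_state(); print(W2C(s["tool_pos"]),s["wrist_force"],s["gripper_width"])
im=bot.get_image("scene")
cv2.imwrite("pics/s3.png",cv2.resize(im["frame"][160:290,210:340],None,fx=4.5,fy=4.5,interpolation=cv2.INTER_CUBIC)[:,:,::-1])
E
```

```text
[-42.48916664 -98.98945965 153.09550015] [ 7.42381814e-04 -4.74842084e-01  7.89463755e-01] 36.19589742030446
```

View pics/s3.png

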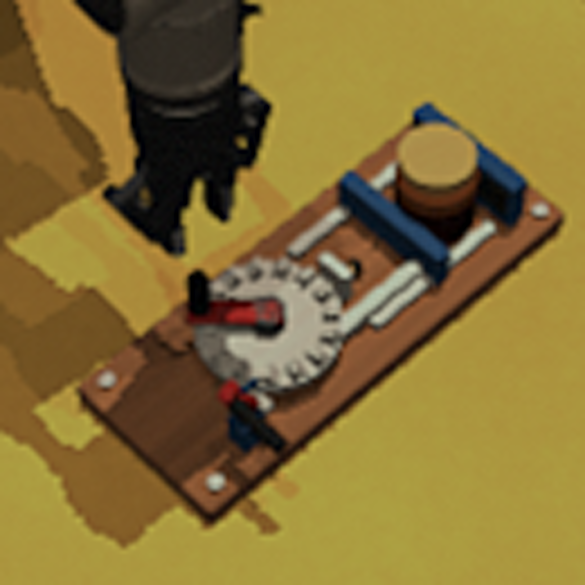

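The pawl is thrown right over, with its pin at (262,420). The fingers hang near the knob at (198,290). I'll line up and go down around the knob.

>>> {"api": "apply_moves", "payload": {"deltas": [[[7,6,0,0,0,0,38],[0,0,0,0,0,0,38],[0,0,0,0,0,0,38]]]}}

```text
t: 8.65
tool_pos: [527.2, -38.8, 153.9]
tool_rot: [0.0, 0.998, -0.057, 0.0]
wrist_force: [0.3, 0.0, 1.0]
gripper_width: 38.1
gripper_force: 0.0
```

```bash
python3 - <<'E'
from h import *
s=bot.get_state(); print(W2C(s["tool_pos"]),s["wrist_force"],s["gripper_width"])
for c in("scene","top"):
    im=bot.get_image(c)
    print([(round(r["score"],2),W2C(W(im,*r["centre"],z=108)).round(1)) for r in bot.pinpoint(c,"crank_knob")[:2]])
E
```

```text
[ -27.6609242  -107.69423282  153.90243605] [0.30916835 0.0484872  0.95720987] 38.077859777048936
[(0.91, array([-41.3, -95.6, 108. ])), (0.68, array([ -28.7, -491.6,  108. ]))]
[]
```

>>> {"api": "apply_moves", "payload": {"deltas": [[[-4,-1,0,0,0,0,38],[-4,-1,10,0,0,0,38],[0,0,15,0,0,0,38],[0,0,15,0,0,0,38],[0,0,15,0,0,0,38],[0,0,12,0,0,0,38],[0,0,6,0,0,0,38],[0,0,0,0,0,0,38],[0,0,0,0,0,0,38]]]}}

```text
t: 9.75
tool_pos: [518.4, -35.1, 81.3]
tool_rot: [0.0, 0.998, -0.057, 0.0]
wrist_force: [0.1, -0.1, 0.1]
gripper_width: 38.1
gripper_force: 0.0
```

```bash
python3 - <<'E'
from h import *
s=bot.get_state(); print(W2C(s["tool_pos"]),s["wrist_force"],s["gripper_width"])
im=bot.get_image("scene")
cv2.imwrite("pics/s4.png",cv2.resize(im["frame"][170:280,210:340],None,fx=5,fy=5,interpolation=cv2.INTER_CUBIC)[:,:,::-1])
E
```

```text
[ -36.80667528 -105.05475845   81.34752494] [ 0.06721336 -0.09215915  0.13648523] 38.11171994996516
```

View pics/s4.png

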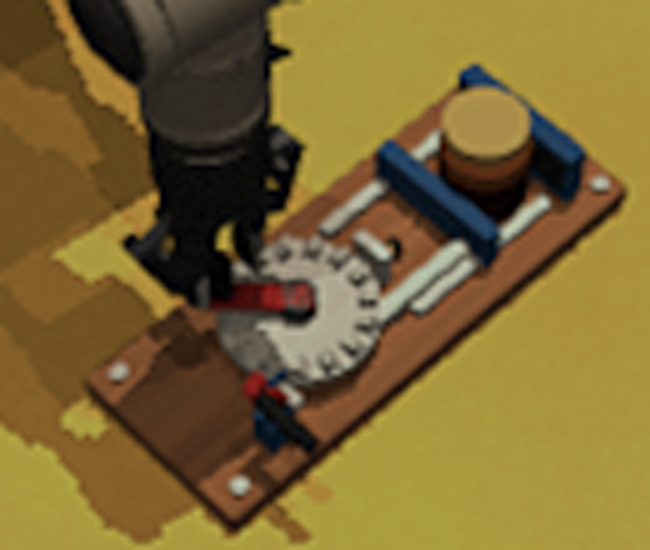

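The knob is between the open fingers. Now I'll push it with the rear pad along its arc.

>>> {"api": "apply_moves", "payload": {"deltas": [[[0,-4,0,0,0,0,38],[0,-4,0,0,0,0,38],[-0.8,-2,0,0,0,0,38],[-1.6,-1.9,0,0,0,0,38],[-1.6,-1.9,0,0,0,0,38],[-1.6,-1.9,0,0,0,0,38],[-1.3,-2.1,0,0,0,0,38],[-1.3,-2.1,0,0,0,0,38]]]}}

```text
t: 10.6
tool_pos: [511.5, -15.7, 81.4]
tool_rot: [0.001, 0.998, -0.056, -0.001]
wrist_force: [-5.5, -8.6, 4.4]
gripper_width: 38.1
gripper_force: 4.8
```

```bash
cat >>h.py <<'E'
def st():
    s=bot.get_state(); c,sn=np.cos(A),np.sin(A); f=s["wrist_force"]
    p=W2C(s["tool_pos"]); print("clamp",p.round(1),"Fc",np.round([c*f[0]+sn*f[1],-sn*f[0]+c*f[1],f[2]],1),"t",round(s["t"],2))
    return p
E
python3 -c "from h import *; st()"
```

```text
clamp [-45.9 -86.6  81.4] Fc [-4.5 -9.2  4.4] t 10.6
```

>>> {"api": "apply_moves", "payload": {"deltas": [[[-1.3,-2.1,0,0,0,0,38],[-1.3,-2.2,0,0,0,0,38],[-1,-2.3,0,0,0,0,38],[-1,-2.3,0,0,0,0,38],[-1,-2.3,0,0,0,0,38],[-0.7,-2.4,0,0,0,0,38],[-0.6,-2.4,0,0,0,0,38],[-0.4,-2.4,0,0,0,0,38],[0,0,0,0,0,0,38]]]}}

```text
t: 11.5
tool_pos: [505.5, 4.3, 80.8]
tool_rot: [0.001, 0.998, -0.056, -0.002]
wrist_force: [-3.5, -4.7, 0.1]
gripper_width: 38.0
gripper_force: 2.4
```

```bash
python3 - <<'E'
from h import *
st()
im=bot.get_image("top"); print([(round(r["score"],2),W2C(W(im,*r["centre"],z=22)).round(1)) for r in bot.pinpoint("top","jaw")[:2]])
r=bot.regions_of("top","jaw"); print([(q["score"],q["bbox"]) for q in r[:2]])
cv2.imwrite("pics/t5.png",cv2.resize(im["frame"][150:250,200:370],None,fx=4.6,fy=4.6,interpolation=cv2.INTER_CUBIC)[:,:,::-1])
E
```

```text
clamp [-54.2 -67.4  80.8] Fc [-3.  -5.   0.1] t 11.5
[(0.91, array([ 4.7, 40.5, 22. ]))]
[(0.87, [259.7, 177.0, 35.2, 39.1]), (0.57, [285.3, 183.9, 43.1, 15.1])]
```

View pics/t5.png

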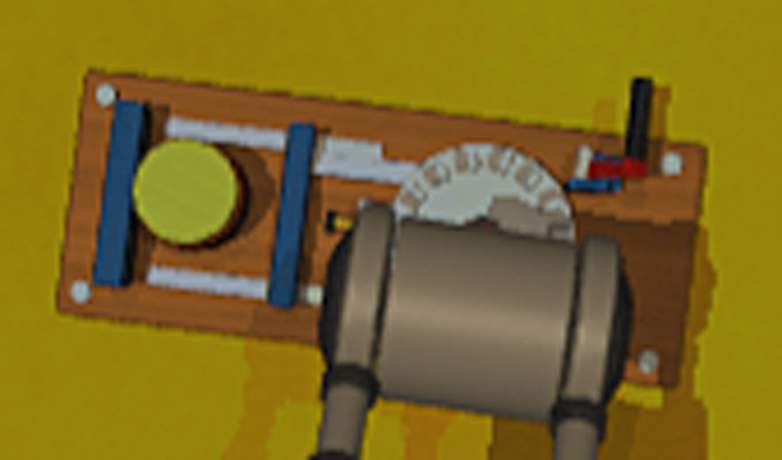

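The jaw has moved from column 262 to 293 (about 18 mm). The tip at column 328 is roughly 13 mm further on, so I'll continue and then slow down.

>>> {"api": "apply_moves", "payload": {"deltas": [[[-0.2,-2,0,0,0,0,38],[-0.2,-2,0,0,0,0,38],[0,-2,0,0,0,0,38],[0,-2,0,0,0,0,38],[0,-2,0,0,0,0,38],[0.2,-2,0,0,0,0,38],[0.2,-1,0,0,0,0,38],[0.2,-1,0,0,0,0,38]]]}}

```text
t: 12.45
tool_pos: [507.3, 18.1, 80.7]
tool_rot: [0.001, 0.998, -0.056, -0.002]
wrist_force: [-4.4, -4.6, 0.6]
gripper_width: 38.2
gripper_force: 2.6
```

```bash
python3 - <<'E'
from h import *
st()
E
```

```text
clamp [-54.  -53.4  80.7] Fc [-3.8 -5.   0.6] t 12.45
```

>>> {"api": "apply_moves", "payload": {"deltas": [[[0.2,-0.8,0,0,0,0,38],[0.2,-0.8,0,0,0,0,38],[0.2,-0.8,0,0,0,0,38],[0.2,-0.8,0,0,0,0,38]]]}}

```text
t: 12.85
tool_pos: [508.5, 21.2, 80.7]
tool_rot: [0.001, 0.998, -0.056, -0.002]
wrist_force: [-3.7, -4.4, 0.0]
gripper_width: 38.0
gripper_force: 2.5
```

>>> {"api": "apply_moves", "payload": {"deltas": [[[0.2,-0.8,0,0,0,0,38],[0.2,-0.8,0,0,0,0,38]]]}}

```text
t: 13.05
tool_pos: [509.1, 22.8, 80.7]
tool_rot: [0.001, 0.998, -0.056, -0.002]
wrist_force: [-4.6, -4.2, -0.4]
gripper_width: 38.0
gripper_force: 2.4
```

```bash
python3 - <<'E'
from h import *
st()
im=bot.get_image("top"); print([(round(r["score"],2),W2C(W(im,*r["centre"],z=22)).round(1)) for r in bot.pinpoint("top","jaw")[:2]])
cv2.imwrite("pics/t6.png",cv2.resize(im["frame"][170:230,245:330],None,fx=8,fy=8,interpolation=cv2.INTER_CUBIC)[:,:,::-1])
E
```

```text
clamp [-52.8 -48.6  80.7] Fc [-4.1 -4.7 -0.4] t 13.05
[(0.62, array([-0.5, 32.8, 22. ]))]
```

View pics/t6.png

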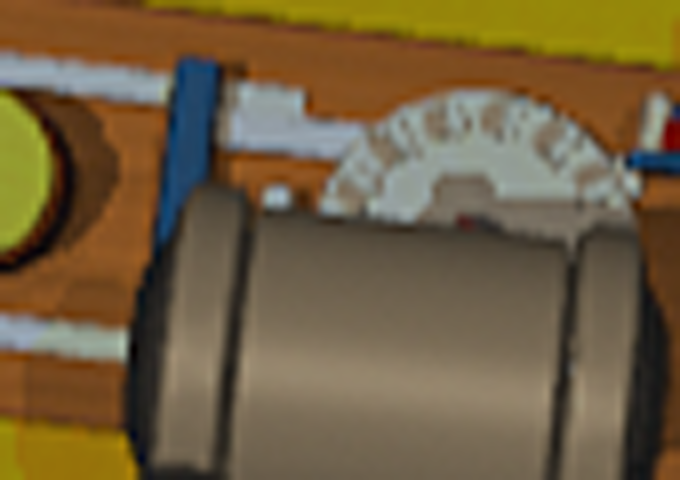

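The jaw is now close to the block, with the tip hidden under the wrist. From here I'll go by force.

>>> {"api": "apply_moves", "payload": {"deltas": [[[0.2,-0.7,0,0,0,0,38],[0.2,-0.7,0,0,0,0,38]]]}}

```text
t: 13.35
tool_pos: [509.5, 24.0, 80.6]
tool_rot: [0.001, 0.998, -0.056, -0.002]
wrist_force: [-4.2, -5.5, 1.1]
gripper_width: 38.3
gripper_force: 3.1
```

>>> {"api": "apply_moves", "payload": {"deltas": [[[0.2,-0.7,0,0,0,0,38],[0.2,-0.7,0,0,0,0,38]]]}}

```text
t: 13.55
tool_pos: [509.7, 24.9, 80.6]
tool_rot: [0.001, 0.998, -0.056, -0.002]
wrist_force: [-6.5, -8.9, 1.5]
gripper_width: 38.1
gripper_force: 4.5
```

>>> {"api": "apply_moves", "payload": {"deltas": [[[0.2,-0.6,0,0,0,0,38],[0.2,-0.6,0,0,0,0,38]]]}}

```text
t: 13.75
tool_pos: [509.8, 25.7, 80.6]
tool_rot: [0.001, 0.998, -0.056, -0.003]
wrist_force: [-7.3, -10.4, 2.8]
gripper_width: 38.1
gripper_force: 5.6
```

>>> {"api": "apply_moves", "payload": {"deltas": [[[0,0,0,0,0,0,38],[0,0,0,0,0,0,38],[0,0,0,0,0,0,38],[0,0,0,0,0,0,38]]]}}

```text
t: 14.15
tool_pos: [509.8, 25.7, 80.6]
tool_rot: [0.001, 0.998, -0.056, -0.003]
wrist_force: [-7.3, -9.4, 2.5]
gripper_width: 37.7
gripper_force: 5.0
```

>>> {"api": "apply_moves", "payload": {"deltas": [[[-0.3,1,0,0,0,0,38],[-0.5,2,0,0,0,0,38],[-0.5,3,0,0,0,0,38],[0,4,0,0,0,0,38],[0,0,0,0,0,0,38],[0,0,0,0,0,0,38]]]}}

```text
t: 14.75
tool_pos: [510.0, 17.2, 81.1]
tool_rot: [0.0, 0.998, -0.057, 0.0]
wrist_force: [-0.8, 0.1, 0.1]
gripper_width: 38.2
gripper_force: 0.0
```

```bash
python3 -c "from h import *; st()"
```

```text
clamp [-51.2 -54.   81.1] Fc [-0.8 -0.   0.1] t 14.75
```

>>> {"api": "apply_moves", "payload": {"deltas": [[[0,-3,0,0,0,0,38],[0,-2,0,0,0,0,38],[0,-1,0,0,0,0,38],[0,-0.5,0,0,0,0,38],[0,0,0,0,0,0,38]]]}}

```text
t: 15.25
tool_pos: [510.7, 23.9, 81.1]
tool_rot: [0.0, 0.998, -0.056, 0.0]
wrist_force: [-0.8, -0.0, 0.5]
gripper_width: 38.3
gripper_force: 0.0
```

>>> {"api": "apply_moves", "payload": {"deltas": [[[0,-0.6,0,0,0,0,38],[0,0,0,0,0,0,38]]]}}

```text
t: 15.45
tool_pos: [510.7, 24.3, 81.1]
tool_rot: [0.0, 0.998, -0.057, 0.0]
wrist_force: [-1.0, 0.3, -1.0]
gripper_width: 37.7
gripper_force: 0.0
```

>>> {"api": "apply_moves", "payload": {"deltas": [[[0,-0.6,0,0,0,0,38],[0,0,0,0,0,0,38]]]}}

```text
t: 15.65
tool_pos: [510.7, 24.6, 81.1]
tool_rot: [0.0, 0.998, -0.057, -0.0]
wrist_force: [-0.0, -1.8, -0.0]
gripper_width: 38.5
gripper_force: 1.1
```

>>> {"api": "apply_moves", "payload": {"deltas": [[[0,3,0,0,0,0,38],[0,5,0,0,0,0,38],[0,0,0,0,0,0,38],[0,0,-15,0,0,0,38],[0,0,-25,0,0,0,38],[0,0,-40,0,0,0,38],[0,0,-40,0,0,0,38],[-40,0,0,0,0,0,38],[-40,0,0,0,0,0,38],[0,0,0,0,0,0,38],[0,0,0,0,0,0,38],[0,0,0,0,0,0,38],[0,0,0,0,0,0,38]]]}}

```text
t: 16.95
tool_pos: [431.4, 25.8, 201.0]
tool_rot: [0.0, 0.998, -0.057, 0.0]
wrist_force: [0.4, -0.4, -0.4]
gripper_width: 38.2
gripper_force: 0.0
```

```bash
python3 - <<'E'
from h import *
st()
for c in("top","scene"):
    im=bot.get_image(c)
    for n,z in(("jar",22),("jaw",22),("pawl_pin",95),("crank_knob",108)): print(c,n,[(round(r["score"],2),W2C(W(im,*r["centre"],z=z)).round(1)) for r in bot.pinpoint(c,n)[:1]])
print(bot.hand_in())
E
```

```text
clamp [-130.3  -54.5  201. ] Fc [ 0.5 -0.3 -0.4] t 16.95
top jar [(0.74, array([ -81.8, -470. ,   22. ]))]
top jaw [(0.55, array([-5. , 28.1, 22. ]))]
top pawl_pin [(0.61, array([  84.9, -139.4,   95. ]))]
top crank_knob [(0.79, array([-52.6, -48.7, 108. ]))]
scene jar [(0.96, array([ -78.2, -485.2,   22. ]))]
scene jaw [(0.73, array([-9.6, 37.7, 22. ]))]
scene pawl_pin [(0.43, array([  81.6, -166.5,   95. ]))]
scene crank_knob [(0.72, array([-51.5, -55.1, 108. ]))]
the job is handed in; nothing more can be done
None
```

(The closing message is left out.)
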